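# Refit the lamp starter and check the lid cut-out of a UV exposure unit

## Task

Put the circuit-board exposure unit back in service: push its white lamp starter fully home in the socket, then turn it clockwise to its stop so that it locks. Only then do the lid cut-out check: lift the self-closing lid by its handle until the lid's yellow pointer stands level with the red rider on the quadrant, and finish holding the lid still there with the fingers on the handle - do not let go. Leave the rider and the other things on the bench where they are.

Things in the scene. Friction and masses are not known exactly. Their poses are not given: they have to be found in the camera images.
- unit: UV exposure unit, grey case 260 (x) x 360 (y) x 88 mm high, fixed, place and yaw vary. Origin: centre of its underside. Axes as the world's at yaw 0: x to the rear (hinge side), z up. The lid covers y = -80 to +170 mm, its shut top at height 116 mm; the bare deck y = -180 to -80 mm (height 88 mm) has the starter socket (-50, -133), a knob at (55, -133), 16 mm tall, a switch at (-112, -145).
- hinge_axis (a point): Middle of the lid's hinge axis at the rear edge of the unit, at (118, 45, 102) mm in the unit's axes. The hinge axis runs along the unit's y.
- lid (a joint): Angle of the blue sprung lid (250 mm wide, 236 mm deep, about 0.7 kg): 0 = shut, grows as its front rises, up to 1.3 rad. A spring hinge always drives it shut: 1.3 to 1.7 N m resist at the start (weight and spring), 1.7 to 2.1 N m at 0.6 to 0.7 rad; that is 6 to 10 N at the handle along its path. It falls shut if let go.
- handle_bar (a point): Middle (on the centre line) of the black bow handle's bar: 12 mm round, 110 mm long along the unit's y, 32 mm above the lid's top (26 mm free under it). Shut: 205 mm in front of the hinge axis, 46 mm above it (height 148 mm); it moves on a circle of 210 mm radius about the hinge axis. Pinch it from above, one finger in front, one behind; it turns between the fingers. x along the lid to the rear.
- rider (a joint): Angle of the red rider on the quadrant, about the same hinge axis and counted like joint lid: the lid stands at the mark when joint lid equals this value. Clamped, does not move by itself; set between 0.35 and 0.70 rad.
- rider_mark (a point): Middle of the red rider: a red block 16 x 20 mm, 19 mm long along the arc (it spans 0.06 rad either way), clamped on the aluminium quadrant bar at the left (+y) flank of the unit, 155 mm from the hinge axis. x points from the mark to the hinge axis.
- pointer (a point): Tip of the yellow pointer on the left (+y) edge of the lid, 155 mm from the hinge axis, at the height of the hinge axis when the lid is shut; it sweeps past the inner side of the rider as the lid rises. x points from it to the hinge axis.
- starter_push (a joint): How far the starter is pushed down in its socket: 0 = fully proud, 0.008 m = fully home; starts 0 to 2 mm. Goes down with about 4 N of friction and stays where it is left. It cannot turn until it is home.
- starter_turn (a joint): Turn of the starter, 0 = as inserted, grows clockwise as seen from above, stop at 1.05 rad (60 degrees) = locked. Needs about 0.03 N m; stays where it is left. Once turned it cannot rise.
- starter_top (a point): Centre of the top of the white upright cylindrical starter, 21.5 mm in diameter; the top is 44 mm above the deck (132 mm above the bench) when fully proud, 36 mm (124 mm) when home. A white collar of 36 mm diameter and 6 mm height surrounds its foot. x turns with the starter.
- rosin_tin: Bystander: open round tin of amber rosin, 60 mm diameter, 18 mm high, loose. Origin: centre of its underside.
- circuit_board: Bystander: small copper-coloured circuit board 55 x 42 x 4.5 mm with black chips, loose. Origin: centre of its underside.
- solder_reel: Bystander: blue reel of solder lying flat, 60 mm diameter, 40 mm high, loose. Origin: centre of its underside.

How it is judged (in metres and radians):
On the way, in this order (a step that is already met when the one before it is completed fails the run):
1. the starter is pushed home (within 1.5 mm) (value of joint starter_push above 0.0065 m), for 0.1 s.
2. the starter is turned clockwise to its stop (within about 8 degrees) while home (value of joint starter_push above 0.0065 m and value of joint starter_turn above 0.91 rad), for 0.2 s.
At the end, for the whole second after the job is handed in: The lid stands still within 0.06 rad (3.4 degrees, half the rider's length) of the red rider, held by the fingers on its handle (contact of more than 2 N), and the starter is home (within 1.5 mm) and turned to its stop (0.91 rad or more) (all of step 2 and angle between the x axis of pointer and the x axis of rider_mark, either way round below 0.06 rad and value of joint lid above 0.25 rad and velocity of joint lid between -0.05 and 0.05 rad/s and contact force between the fingers and handle above 2 N); the arm keeps its last pose, push and grip.
It fails at once if the lid is lifted before the starter is locked (value of joint lid above 0.12 rad and value of joint starter_turn below 0.91 rad).
It fails at once if the red rider is shifted (distance of rider_mark from where it was at the start of the episode above 0.008 m).
It fails at once if the rosin tin is moved by more than 20 mm (distance of rosin_tin from where it was at the start of the episode above 0.02 m).
It fails at once if the circuit board is moved by more than 20 mm (distance of circuit_board from where it was at the start of the episode above 0.02 m).
It fails at once if the solder reel is moved by more than 20 mm (distance of solder_reel from where it was at the start of the episode above 0.02 m).
It also fails if it takes over 54 s, if anything falls off the work surface, if the arm or the gripper's body presses on something with over 40 N, if the wrist force passes 120 N, or if a joint passes its speed limit or range.

## Robot

A 6-joint arm with a two-finger parallel gripper is mounted at the origin on the work surface. World frame = base frame: x ahead of the robot, y to its left, z up, the work surface at z = 0. Lengths are in mm, angles in rad, forces in N, time in s.
With the tool pointing down it reaches from about 350 to 975 mm from the base axis. Payload 7.1 kg.
Tool frame: the origin (TCP) lies midway between the tips of the shut fingers; the grasp point (between the pads) lies 19 mm behind it (ctrl.grip_depth is the distance from the TCP to the grasp point, in mm); z points along the fingers, y is the line along which they close (so a half turn about z gives the same grasp; the last joint's range is limited). The gripper opens to 88 mm and grips with 3 to 60 N. Pads are 20 mm wide; open, the fingers measure 115 mm over their backs; the gripper's body (75 mm by 178 mm) begins 61 mm behind the grasp point.
Start: joints at [-1.332, 0.423, 1.63, -0, 1.089, -0.019], TCP at [159.365, -604.324, 222.675] pointing down, gripper open.
Joint ranges: [-3, 3], [-0.9, 2.11], [0.09, 2.58], [-1.31, 4.45], [0.11, 2.69], [-2.54, 2.54]. Speed limits (rad/s): [2.39, 2.39, 3.01, 3.14, 3.14, 3.14].

## Interface

Orientations are given as a rotation vector (axis times angle).
In Python, from workcell import get_obs, vision, ctrl gives the robot as it stands.
- The arm moves only by the tool step_arm, never from a script. Its argument "plan" is a list of rows, each a list of 7 numbers: the opening, from -1 (shut) to 1 (fully open), then the shift along the tool's x, y, z as a fraction of full scale, then the turn, a rotation vector about the tool's x, y, z as a fraction of full scale. In form: [[fingers, dx, dy, dz, wx, wy, wz], ...]. A call has 1 to 20 rows; each row shifts and turns the commanded pose from where the row before left it, along the tool's axes as they then stand; what a row does not reach is not made up. Full scale, the value 1, is 50 mm for a shift and 0.12 rad for a turn. A row lasts 1/8 s, in which the tool goes at most 62.5 mm and 10.7 degrees, less where a joint would pass 70% of its speed; a pose out of reach is approached as far as the arm can. A call with a number of a shift or a turn outside -1 to 1 is refused whole. A call with a gripper value outside its range is refused whole. The fingers move at their own pace and stop on an object; the grip force is fixed at half the most. Time passes only in rows, so rows that do not move let the fingers close. It gives the time, the measured TCP pose, the force, the opening and the grip force at its end, in the units of the state.
- get_obs(): the state, without advancing time (a new reading comes with each control period).
- vision.get_image(name): name is "scene" or "side" or "wrist"; returns a dict with "pixels" (420x560x3 uint8, red, green, blue), "depth" (420x560 float32, mm along the optical axis (not along the pixel's ray), 0 where there is no reading), "fx", "fy", "cx", "cy" (pixels), "T" (4x4, takes a point from camera to world coordinates); the wrist camera has in their place "T_tool_cam" (4x4, takes a point from camera to tool coordinates, whose origin is the TCP and whose axes are the flange's). Camera axes: x right, y down, z forward; pixel columns grow to the right and rows downward; lengths in mm; the calibration is good to about 2 mm. A picture is of the moment at which its call begins: read the wrist's pose just before it.
- ctrl.close_job(): hands the job in; it is judged then, once.
The state is a dict: "t": time; "qpos": joint angles; "qvel": joint speeds; "joint_torque": joint torques, N m; "ee_pos": TCP position; "orientation": TCP orientation; "ft_force": force on the tool from outside, world axes, zero at the start; "moment": the same for the moment, N m; "width": finger opening in mm; "grasp_force": force on a finger pad.
Only numpy, scipy, OpenCV 4.12 (cv2) and the standard library are available. Lean on these libraries where they do the work, as an engineer would, in place of code of your own. Each camera call takes 0.05 s, during which the arm holds its last target. There are 200 camera calls.

## Working session

There is one attempt and no reset: what is moved stays moved. The work goes in short steps, Python scripts to look and compute and a tool call to move; the robot and the scene stay as the last step left them, time stands still between calls to the robot, and variables do not carry over. Pictures are saved under pics/ and viewed, at most 10 in all, crops included, and the job is handed in when it is done.

Besides the shell and the picture viewer there is one more tool, called after ">>>" in YAML: its name, and indented under it one key for each argument. step_arm: Moves the arm, as the interface text tells. Its arguments: {"type":"object","properties":{"plan":{"type":"array","items":{"type":"array","items":{"type":"number","minimum":-1,"maximum":1}}}},"required":["plan"]}

```bash
mkdir -p pics; cat > h.py <<'E'
import numpy as np, cv2
from workcell import get_obs, vision, ctrl
from scipy.spatial.transform import Rotation as R
def img(n):
    o=get_obs(); d=vision.get_image(n)
    if n=="wrist":
        T=np.eye(4);T[:3,:3]=R.from_rotvec(o["orientation"]).as_matrix();T[:3,3]=o["ee_pos"]
        d["T"]=T@np.array(d["T_tool_cam"])
    return d
def save(d,f): cv2.imwrite("pics/"+f,cv2.cvtColor(d["pixels"],cv2.COLOR_RGB2BGR))
def ray(d,u,v):
    T=np.array(d["T"]); r=T[:3,:3]@np.array([(u-d["cx"])/d["fx"],(v-d["cy"])/d["fy"],1]); return T[:3,3],r
def onz(d,u,v,z):
    c,r=ray(d,u,v); return c+r*(z-c[2])/r[2]
def dep(d,u,v):
    c,r=ray(d,u,v); return c+r*d["depth"][int(v),int(u)]
def cloud(d):
    v,u=np.mgrid[0:420,0:560]; z=d["depth"]
    p=np.stack([(u-d["cx"])/d["fx"]*z,(v-d["cy"])/d["fy"]*z,z],-1); T=np.array(d["T"])
    return p@T[:3,:3].T+T[:3,3]
E
python3 - <<'E'
from h import *
o=get_obs(); print(o)
a=[img(n) for n in("scene","side","wrist")]
for d,n in zip(a,("scene","side","wrist")): save(d,n+"0.png"); print(n,d["fx"],np.round(d["T"],3).tolist())
E
```

```text
{'t': 0.0, 'qpos': array([-1.33198041e+00,  4.23871934e-01,  1.63067927e+00, -1.61464410e-05,
        1.08859981e+00, -1.89729024e-02]), 'qvel': array([ 0.00155947, -0.00058983,  0.0014696 , -0.00071014,  0.00217065,
       -0.00046423]), 'joint_torque': array([ 9.66374173e-04, -5.44623077e+01, -2.73666143e+01,  6.45233877e-02,
        2.27008830e-02, -1.38972964e-04]), 'ee_pos': array([ 159.2448353 , -603.79751013,  221.88650213]), 'orientation': array([-3.11399584e+00, -4.03626189e-01,  2.90715395e-04]), 'ft_force': array([-0.5705567 , -0.14338848,  0.83891575]), 'moment': array([ 0.00048838, -0.05022726,  0.00301681]), 'grasp_force': 0.0, 'width': 87.56226525924761}
scene 431.4953622019482 [[0.234, 0.626, -0.744, 1365.22], [0.972, -0.133, 0.193, -174.143], [0.022, -0.768, -0.64, 757.183], [0.0, 0.0, 0.0, 1.0]]
side 395.93050730632933 [[-0.966, -0.16, 0.205, 431.349], [-0.259, 0.652, -0.712, 689.973], [-0.02, -0.741, -0.671, 744.457], [0.0, 0.0, 0.0, 1.0]]
wrist 299.2897606768185 [[0.255, -0.93, -0.265, 231.986], [-0.967, -0.245, -0.069, -585.057], [-0.001, 0.274, -0.962, 384.307], [0.0, 0.0, 0.0, 1.0]]
```

```bash
python3 -c "
import cv2,numpy as np
a=cv2.imread('pics/scene0.png');b=cv2.imread('pics/side0.png')
print(a.shape)"
```

```text
(420, 560, 3)
```

View pics/scene0.png

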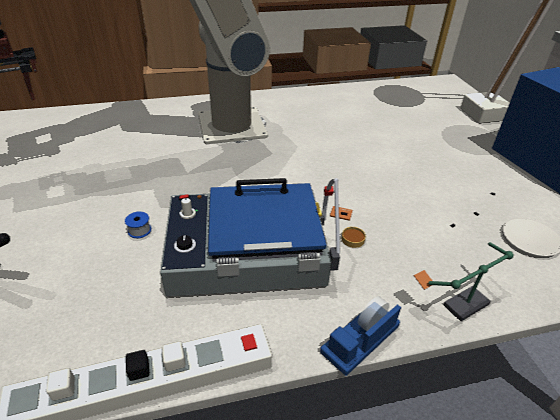

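View pics/side0.png

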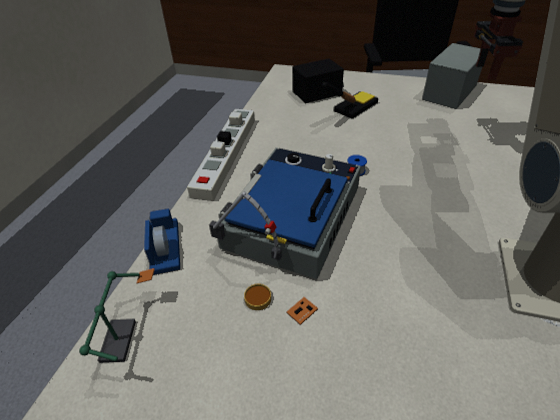

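The scene view shows the unit with the starter at about (186,205), the handle at (262,185), and the rider at (329,188). In the side view the starter is at (328,162), the handle at (320,200) and the rider at (270,227). Next I measure these.

```bash
cat > m.py <<'E'
from h import *
def blobs(d,m,minA=8):
    n,l,s,c=cv2.connectedComponentsWithStats(m.astype(np.uint8)); return [(c[i].round(1),s[i,4],l==i) for i in range(1,n) if s[i,4]>=minA]
for nm in("scene","side"):
    d=img(nm); P=cloud(d); hsv=cv2.cvtColor(d["pixels"],cv2.COLOR_RGB2HSV); H,S,V=[hsv[...,i].astype(int) for i in range(3)]
    ok=(d["depth"]>0)&(P[...,2]>70)&(P[...,0]>200)&(P[...,0]<900)&(abs(P[...,1])<500)
    lid=(H>100)&(H<130)&(S>120)&ok&(abs(P[...,2]-116)<8)
    b=max(blobs(d,lid,200),key=lambda t:t[1])[2]; q=P[b]; r=cv2.minAreaRect(q[:,:2].astype(np.float32)); print(nm,"lid",r,"z",np.median(q[:,2]))
    for name,m in(("red",((H<6)|(H>174))&(S>150)&(V>80)&ok),("yel",(H>20)&(H<35)&(S>150)&(V>90)&ok),("white",(S<50)&(V>150)&ok&(P[...,2]<150)),("black",(V<45)&ok&(P[...,2]>125)&(P[...,2]<165))):
        for c,a,mm in blobs(d,m): print(nm,name,c,a,np.median(P[mm],0).round(1),"min",P[mm].min(0).round(),"max",P[mm].max(0).round())
E
python3 m.py
```

```text
scene lid ((631.1376342773438, -16.538589477539062), (248.34873962402344, 225.41331481933594), 82.60406494140625) z 115.78543048914537
scene red [330.7 189.3] 17 [637.1 137.3 165.3] min [630. 130. 163.] max [643. 143. 181.]
scene red [183.5 196. ] 22 [ 499.9 -191.    95.4] min [ 493. -202.   91.] max [ 506. -180.   97.]
scene yel [318.2 209.3] 29 [628.7 115.8 104.3] min [605. 105. 102.] max [655. 120. 117.]
scene white [185.4 200.6] 36 [ 563.7 -187.1  130. ] min [ 505. -199.   89.] max [ 572. -177.  132.]
scene white [188.3 213.6] 47 [ 569.6 -181.6   94.2] min [ 550. -204.   88.] max [ 580. -169.   96.]
scene white [326.  213.5] 8 [621.7 139.3  80.8] min [619. 139.  73.] max [625. 140.  91.]
scene white [338. 240.] 75 [760.2 115.4 125. ] min [739. 111. 105.] max [779. 122. 150.]
scene white [184.8 246.8] 75 [ 675.1 -201.1   90.6] min [ 657. -224.   88.] max [ 687. -178.  102.]
scene white [267.4 245.3] 257 [734.4 -31.3 117.9] min [720. -80. 114.] max [749.  20. 120.]
scene white [318.  254.2] 10 [772.1  69.1 107.8] min [770.  66. 102.] max [775.  72. 110.]
scene white [233.5 261.9] 3
[... 714 characters left out ...]
223.5613555908203), 82.36206817626953) z 116.28736516824989
side red [351.3 168.6] 19 [ 496.5 -190.3   95.6] min [ 490. -202.   93.] max [ 502. -179.   99.]
side red [268.9 224.5] 33 [626.3 138.8 167. ] min [621. 128. 163.] max [635. 145. 170.]
side yel [269.5 236.6] 20 [636.4 115.2 104.8] min [630. 111. 102.] max [643. 119. 107.]
side yel [281.8 239.3] 28 [606.6 116.5 104.9] min [600. 111. 103.] max [617. 123. 107.]
side white [327.9 155.3] 19 [ 561.7 -187.3  130.6] min [ 555. -197.  128.] max [ 571. -179.  133.]
side white [159.1 232.3] 14 [894.2 150.1  88.9] min [889. 144.  88.] max [899. 155.  90.]
side black [319.6 197. ] 204 [546.8   9.1 152. ] min [534. -62. 125.] max [559.  55. 157.]
```

>>> step_arm:
  plan:
    - [0,0.83,-0.5,0,0,0,0]
    - [0,0.83,-0.5,0,0,0,0]
    - [0,0.83,-0.5,0,0,0,0]
    - [0,0.83,-0.5,0,0,0,0]
    - [0,0.83,-0.5,0,0,0,0]
    - [0,0.83,-0.5,0,0,0,0]
    - [0,0.83,-0.5,0,0,0,0]
    - [0,0.83,-0.5,0,0,0,0]
    - [0,0.83,-0.5,0,0,0,0]
    - [0,0.83,-0.5,0,0,0,0]
    - [0,0.83,-0.5,0,0,0,0]
    - [0,0.83,-0.5,0,0,0,0]
    - [0,0,0,0,0,0,0]
    - [0,0,0,0,0,0,0]

```text
t: 2.0
ee_pos: [563.9, -187.3, 222.4]
orientation: [-3.115, -0.405, 0.001]
ft_force: [0.1, -0.1, -0.3]
width: 43.9
grasp_force: 0.0
```

```bash
python3 - <<'E'
from h import *
o=get_obs(); print(o["t"],o["qpos"].round(2),o["ee_pos"],o["orientation"],o["width"])
d=img("wrist"); save(d,"w1.png"); P=cloud(d)
hsv=cv2.cvtColor(d["pixels"],cv2.COLOR_RGB2HSV)
m=(hsv[...,1]<60)&(hsv[...,2]>120)&(P[...,2]>122)&(P[...,2]<140)&(d["depth"]>0)&(P[...,1]<-140)
n,l,s,c=cv2.connectedComponentsWithStats(m.astype(np.uint8))
for i in range(1,n):
    if s[i,4]>30:
        q=P[l==i]; z=np.median(q[:,2]); print(c[i],s[i],np.median(q,0),(q.min(0)+q.max(0))/2,onz(d,*c[i],z))
E
```

```text
2.0 [-0.34  0.38  1.7  -0.    1.06  0.97] [ 563.89999237 -187.31373598  222.37442661] [-3.11529233e+00 -4.04848833e-01  1.44496690e-03] 43.88362863131892
[284.18780488 214.13414634] [273 203  24  24 410] [ 564.28020023 -187.64873838  130.1036034 ] [ 562.8815577  -187.72038575  127.41241111] [ 564.2157861  -187.42865638  130.1036034 ]
```

View pics/w1.png

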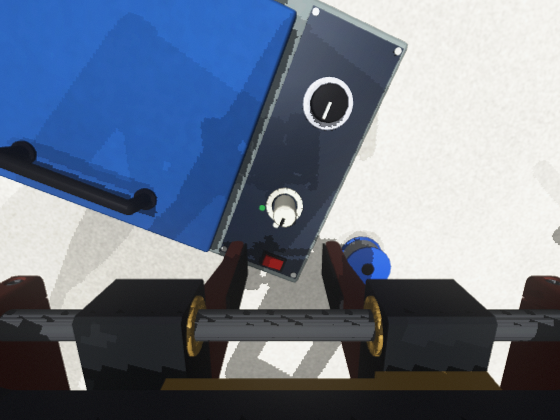

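The starter is at (284,214) in the wrist picture, right under the TCP, with the knob at (327,102). I rotate, descend and close the fingers.

>>> step_arm:
  plan:
    - [0,0,0,0,0,0,-1]
    - [0,0,0,0,0,0,-1]
    - [0,0,0,0,0,0,-1]
    - [0,0,0,0,0,0,-1]
    - [0,0,0,0.4,0,0,-1]
    - [0,0,0,0.4,0,0,-1]
    - [0,0,0,0.4,0,0,-1]
    - [0,0,0,0.4,0,0,0]
    - [0,0,0,0.4,0,0,0]
    - [0,0,0,0.24,0,0,0]
    - [0,0,0,0,0,0,0]
    - [-1,0,0,0,0,0,0]
    - [-1,0,0,0,0,0,0]
    - [-1,0,0,0,0,0,0]
    - [-1,0,0,0,0,0,0]
    - [-1,0,0,0,0,0,0]

```text
t: 4.05
ee_pos: [563.0, -186.5, 110.9]
orientation: [-2.678, -1.638, 0.003]
ft_force: [-4.3, 3.2, 3.2]
width: 20.8
grasp_force: 30.0
```

>>> step_arm:
  plan:
    - [-1,0,0,0.04,0,0,0]
    - [-1,0,0,0.04,0,0,0]
    - [-1,0,0,0.04,0,0,0]
    - [-1,0,0,0.03,0,0,0]
    - [-1,0,0,0,0,0,0]
    - [-1,0,0,0,0,0,0]

```text
t: 4.8
ee_pos: [563.2, -186.6, 105.2]
orientation: [-2.678, -1.638, 0.002]
ft_force: [-9.6, 3.3, 18.8]
width: 20.8
grasp_force: 30.0
```

>>> step_arm:
  plan:
    - [-1,0,0,0.03,0,0,0]
    - [-1,0,0,0.01,0,0,0]
    - [-1,0,0,0,0,0,0]

```text
t: 5.18
ee_pos: [563.3, -186.6, 104.9]
orientation: [-2.678, -1.638, 0.002]
ft_force: [-14.9, 6.4, 34.9]
width: 20.7
grasp_force: 30.1
```

>>> step_arm:
  plan:
    - [-1,0,0,-0.03,0,0,0]
    - [-1,0,0,0,0,0,1]
    - [-1,0,0,0,0,0,1]
    - [-1,0,0,0,0,0,1]
    - [-1,0,0,0,0,0,1]
    - [-1,0,0,0,0,0,1]
    - [-1,0,0,0,0,0,1]
    - [-1,0,0,0,0,0,1]
    - [-1,0,0,0,0,0,1]
    - [-1,0,0,0,0,0,0.8]
    - [-1,0,0,0,0,0,0]
    - [-1,0,0,0,0,0,0]

```text
t: 6.68
ee_pos: [563.9, -187.6, 105.2]
orientation: [3.14, 0.067, -0.001]
ft_force: [-9.9, 0.7, 19.3]
width: 20.7
grasp_force: 30.0
```

```bash
python3 - <<'E'
from h import *
o=get_obs(); print(o["moment"],o["qpos"].round(3),o["ft_force"],o["orientation"])
r=R.from_rotvec(o["orientation"]); print((R.from_rotvec([-2.678,-1.638,0.002]).inv()*r).as_rotvec())
E
```

```text
[1.03466440e-03 1.70880933e+00 7.18534929e-02] [-3.410e-01  5.330e-01  1.772e+00 -1.000e-03  8.370e-01  1.189e+00] [-9.91236284  0.70551299 19.30947131] [ 3.14018239e+00  6.65002823e-02 -9.33089984e-04]
[-2.81555856e-03  3.65225247e-04  1.05553652e+00]
```

>>> step_arm:
  plan:
    - [-1,0,0,0,0,0,0.8]
    - [-1,0,0,0,0,0,0.8]
    - [-1,0,0,0,0,0,0]

```text
t: 7.05
ee_pos: [565.7, -188.2, 105.2]
orientation: [3.131, -0.236, 0.005]
ft_force: [-3.4, -1.7, 14.1]
width: 20.7
grasp_force: 30.0
```

```bash
python3 - <<'E'
from h import *
o=get_obs(); print(o["moment"],o["qpos"].round(3),o["ft_force"],o["orientation"])
r=R.from_rotvec(o["orientation"]); print((R.from_rotvec([-2.678,-1.638,0.002]).inv()*r).as_rotvec())
E
```

```text
[-0.29143661  0.7700457   0.03201433] [-3.410e-01  5.340e-01  1.770e+00 -1.000e-03  8.340e-01  1.382e+00] [-3.4274674  -1.65682937 14.08433318] [ 3.13092521 -0.23649956  0.00508857]
[-0.00581453  0.00352893  1.24866671]
```

>>> step_arm:
  plan:
    - [0,0,0,0,0,0,0]
    - [0,0,0,0,0,0,0]
    - [0,0,0,0,0,0,0]
    - [0,0,0,-0.4,0,0,0]
    - [0,0,0,-1,0,0,0]
    - [0,0,0,-0.94,0,0,0]
    - [0,0,0,0,0,0,0]
    - [0,0,0,0,0,0,0]

```text
t: 8.05
ee_pos: [563.9, -187.1, 219.1]
orientation: [-3.133, 0.236, 0.001]
ft_force: [-0.2, -0.2, 0.2]
width: 43.9
grasp_force: 0.0
```

```bash
python3 - <<'E'
from h import *
o=get_obs(); print(o["t"],o["ee_pos"],o["orientation"],o["ft_force"])
d=img("wrist"); P=cloud(d)
m=(d["depth"]>0)&(np.hypot(P[...,0]-564,P[...,1]+187.5)<8)&(P[...,2]>115); print(np.percentile(P[m][:,2],[10,50,90]))
v,u=np.argwhere(m).mean(0).astype(int); print(u,v)
a=cv2.resize(d["pixels"][v-30:v+30,u-30:u+30],(400,400),interpolation=cv2.INTER_CUBIC)
w=cv2.imread("pics/w1.png")[184:244,254:314]
cv2.imwrite("pics/cmp.png",np.hstack([cv2.resize(w,(400,400),interpolation=cv2.INTER_CUBIC),a[...,::-1]]))
c=onz(d,u,v,124); print("img-right dir world",onz(d,u+10,v,124)-c)
E
```

```text
8.05 [ 563.93402699 -187.05803621  219.06013351] [-3.13251659e+00  2.35598215e-01  1.28796288e-03] [-0.22028159 -0.21743665  0.1504359 ]
[123.46873171 124.45051546 125.29208108]
284 213
img-right dir world [-1.34060509 -8.85163434  0.        ]
```

View pics/cmp.png

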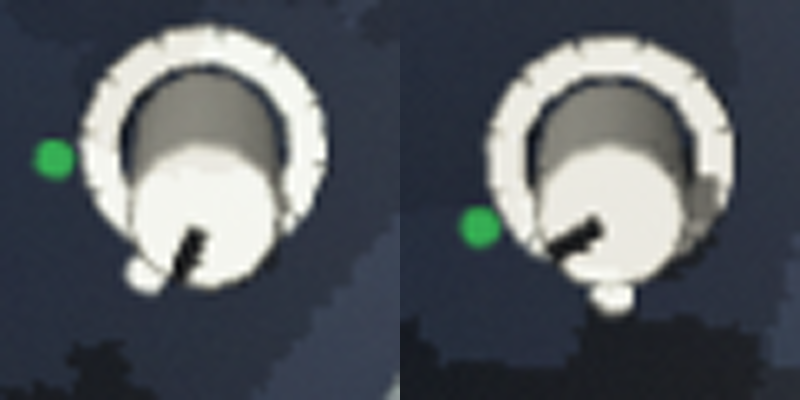

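After: the mark at (600,225) has turned about 62° clockwise relative to the white dot, and now points at the green dot. The top is at 124.4 mm, so the starter is locked. Next I move over the handle.

>>> step_arm:
  plan:
    - [0,-0.21,-0.89,0,0,0,0]
    - [0,-0.21,-0.89,0,0,0,0]
    - [0,-0.21,-0.89,0,0,0,0]
    - [0,-0.21,-0.89,0,0,0,0]
    - [0,0,0,0,0,0,-1]
    - [0,0,0,0,0,0,-1]
    - [0,0,0,0,0,0,-1]
    - [0,0,0,0,0,0,-1]
    - [0,0,0,0,0,0,-1]
    - [0,0,0,0,0,0,-1]
    - [0,0,0,0,0,0,-1]
    - [0,0,0,0,0,0,-1]
    - [0,0,0,0,0,0,-1]
    - [0,0,0,0,0,0,-1]
    - [0,0,0,0,0,0,-1]
    - [0,0,0,0,0,0,-1]
    - [0,0,0,0,0,0,-1]
    - [0,0,0,0,0,0,-0.25]
    - [0,0,0,0,0,0,0]

```text
t: 10.48
ee_pos: [549.0, -5.0, 218.7]
orientation: [-2.363, -2.068, 0.002]
ft_force: [-0.3, -0.3, 0.1]
width: 43.7
grasp_force: 0.0
```

```bash
python3 - <<'E'
from h import *
o=get_obs(); print(o["t"],o["ee_pos"],o["orientation"],o["qpos"].round(2)); M=R.from_rotvec(o["orientation"]).as_matrix(); print("toolx",M[:,0],"tooly",M[:,1])
d=img("wrist"); save(d,"w2.png"); P=cloud(d); px=d["pixels"].astype(int)
m=(d["depth"]>0)&(px.max(-1)<60)&(P[...,2]>135)&(P[...,2]<165)&(abs(P[...,0]-549)<40)&(abs(P[...,1]+5)<80)
q=P[m]; print(m.sum(),np.median(q,0),q.min(0),q.max(0))
r=cv2.minAreaRect(q[:,:2].astype(np.float32)); print("bar",r)
# front edge: direction via PCA
w,V=np.linalg.eigh(np.cov(q[:,:2].T)); print(np.degrees(np.arctan2(V[1,1],V[0,1])))
hs=cv2.cvtColor(d["pixels"],cv2.COLOR_RGB2HSV); 
red=((hs[...,0]<6)|(hs[...,0]>174))&(hs[...,1]>150)&(hs[...,2]>80)&(P[...,1]>100)&(d["depth"]>0)
print("red",red.sum(),np.median(P[red],0) if red.any() else 0)
E
```

```text
10.475 [549.02247494  -4.97579556 218.7438675 ] [-2.36291882e+00 -2.06849486e+00  1.97972109e-03] [-0.03  0.32  1.8   0.    1.02  0.1 ]
toolx [ 1.32296247e-01  9.91210209e-01 -1.57657342e-04] tooly [ 0.99120869 -0.13229632 -0.00173407]
2062 [550.408707     0.67759868 152.86554467] [537.05736172 -65.59155817 135.19593561] [562.9836937   54.20562033 155.7687874 ]
bar ((549.7235717773438, -5.763919830322266), (120.81416320800781, 12.0010347366333), 82.35018157958984)
82.41511823136602
red 572 [624.07503389 131.00228689 165.29491883]
```

View pics/w2.png

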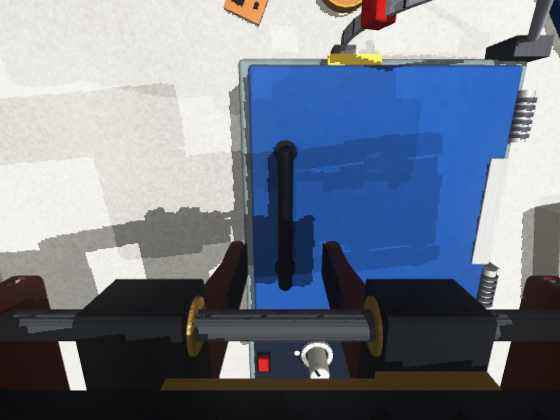

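The bar runs (286,150)–(286,280), aligned between the fingers, and the rider is at (375,12). I descend and grip, and refine the rider angle.

>>> step_arm:
  plan:
    - [0,0,0,0.5,0,0,0]
    - [0,0,0,0.5,0,0,0]
    - [0,0,0,0.5,0,0,0]
    - [0,0,0,0.25,0,0,0]
    - [0,0,0,0,0,0,0]
    - [-1,0,0,0,0,0,0]
    - [-1,0,0,0,0,0,0]
    - [-1,0,0,0,0,0,0]
    - [-1,0,0,0,0,0,0]
    - [-1,0,0,0,0,0,0]

```text
t: 11.78
ee_pos: [549.4, -5.0, 132.4]
orientation: [-2.362, -2.071, 0.0]
ft_force: [-1.7, 0.0, 3.6]
width: 11.4
grasp_force: 30.0
```

```bash
cat > rid.py <<'E'
from h import *
ex=np.array([.9912,-.1323,0]);ey=np.array([.1323,.9912,0]);bar=np.array([549.7,-5.8,148]);hin=bar+205*ex+[0,0,-46]
def meas():
  o=get_obs(); g=o["ee_pos"]-R.from_rotvec(o["orientation"]).as_matrix()[:,2]*17; q=g-hin
  print("t",o["t"],"tcp",o["ee_pos"].round(1),"lid by tool",np.arctan2(q[2],-q@ex)-np.arctan2(46,205),"F",o["ft_force"].round(1))
  for nm in("scene","side","wrist"):
    d=img(nm); P=cloud(d); hs=cv2.cvtColor(d["pixels"],cv2.COLOR_RGB2HSV); H,S,V=[hs[...,i].astype(int) for i in range(3)]
    Q=P-hin; y=Q@ey; f=-Q@ex; r=np.hypot(f,Q[...,2]); a=np.arctan2(Q[...,2],f)
    ok=(d["depth"]>0)&(y>90)&(y<190)&(r>120)&(r<190)
    for c,m in(("red",((H<6)|(H>174))&(S>150)&(V>60)&ok),("yel",(H>20)&(H<35)&(S>150)&(V>80)&ok)):
      if m.sum()>4:
        p=np.percentile; print(nm,c,m.sum(),"ang",p(a[m],[3,50,97]).round(3),"mid",((a[m].min()+a[m].max())/2).round(3),"r",p(r[m],[3,50,97]).round(),"y",p(y[m],[3,50,97]).round())
if __name__=="__main__": meas()
E
python3 rid.py
```

```text
t 11.775 tcp [549.4  -5.  132.4] lid by tool 0.006257618282443395 F [-1.7  0.   3.6]
scene red 29 ang [0.369 0.424 0.501] mid 0.457 r [148. 151. 161.] y [141. 151. 158.]
scene yel 29 ang [0.004 0.017 0.046] mid 0.051 r [124. 140. 166.] y [128. 131. 134.]
side red 66 ang [0.319 0.397 0.427] mid 0.375 r [154. 164. 166.] y [143. 153. 159.]
side yel 55 ang [-0.004  0.016  0.031] mid 0.009 r [128. 156. 172.] y [124. 130. 134.]
wrist yel 1147 ang [0.005 0.015 0.025] mid 0.009 r [126. 148. 168.] y [127. 130. 134.]
```

>>> step_arm:
  plan:
    - [-1,0,0.028,-0.101,0,0,0]
    - [-1,0,0.028,-0.101,0,0,0]
    - [-1,0,0.028,-0.101,0,0,0]
    - [-1,0,0.028,-0.101,0,0,0]
    - [-1,0,0.038,-0.098,0,0,0]
    - [-1,0,0.038,-0.098,0,0,0]
    - [-1,0,0.038,-0.098,0,0,0]
    - [-1,0,0.038,-0.098,0,0,0]
    - [-1,0,0.048,-0.094,0,0,0]
    - [-1,0,0.048,-0.094,0,0,0]
    - [-1,0,0.048,-0.094,0,0,0]
    - [-1,0,0.048,-0.094,0,0,0]
    - [-1,0,0.055,-0.09,0,0,0]
    - [-1,0,0.055,-0.09,0,0,0]
    - [-1,0,0,0,0,0,0]
    - [-1,0,0,0,0,0,0]

```text
t: 13.92
ee_pos: [575.8, -8.6, 199.7]
orientation: [-2.36, -2.069, 0.004]
ft_force: [-9.6, 1.6, -3.7]
width: 11.0
grasp_force: 30.0
```

```bash
python3 rid.py; python3 - <<'E'
from h import *
d=img("side"); s=img("scene")
cv2.imwrite("pics/c3.png",np.hstack([cv2.resize(x["pixels"][v-40:v+40,u-40:u+40],(400,400),interpolation=cv2.INTER_CUBIC)[...,::-1] for x,u,v in((d,268,228),(s,326,195))]))
E
```

```text
t 13.925 tcp [575.8  -8.6 199.7] lid by tool 0.34984219870348066 F [-9.6  1.6 -3.7]
scene red 32 ang [0.342 0.419 0.514] mid 0.421 r [147. 151. 160.] y [141. 150. 158.]
scene yel 38 ang [0.333 0.348 0.369] mid 0.376 r [127. 147. 168.] y [128. 131. 133.]
side red 68 ang [0.322 0.396 0.428] mid 0.373 r [152. 164. 166.] y [144. 154. 159.]
side yel 35 ang [0.328 0.346 0.361] mid 0.352 r [131. 165. 172.] y [125. 129. 135.]
wrist red 461 ang [0.327 0.408 0.431] mid 0.377 r [149. 161. 163.] y [139. 141. 147.]
wrist yel 860 ang [0.339 0.353 0.363] mid 0.368 r [127. 150. 169.] y [127. 130. 134.]
```

View pics/c3.png

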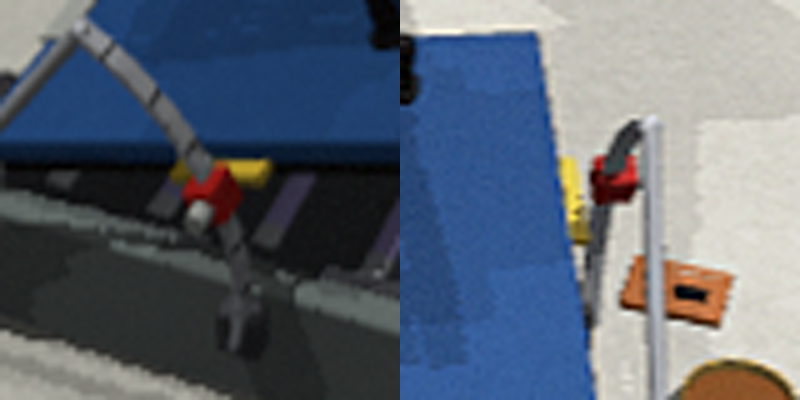

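The pointer at (230,170) is level with the lower part of the rider at (212,190). I refine the rider's upper and outer faces from the wrist cloud.

```bash
python3 - <<'E'
from rid import *
for nm in("wrist","side","scene"):
    d=img(nm); P=cloud(d); hs=cv2.cvtColor(d["pixels"],cv2.COLOR_RGB2HSV); H,S,V=[hs[...,i].astype(int) for i in range(3)]
    Q=P-hin; y=Q@ey; f=-Q@ex; r=np.hypot(f,Q[...,2]); a=np.arctan2(Q[...,2],f)
    m=((H<6)|(H>174))&(S>150)&(V>60)&(d["depth"]>0)&(y>90)&(y<190)&(r>120)&(r<190)
    for lo in range(142,170,3):
        k=m&(r>=lo)&(r<lo+3)
        if k.sum()>3: print(nm,lo,k.sum(),np.percentile(a[k],[5,25,50,75,95]).round(3), np.median(y[k]).round())
E
```

```text
wrist 148 40 [0.381 0.422 0.425 0.43  0.433] 141.0
wrist 151 41 [0.413 0.421 0.425 0.43  0.432] 140.0
wrist 154 50 [0.352 0.41  0.42  0.426 0.429] 140.0
wrist 157 63 [0.37  0.419 0.423 0.426 0.43 ] 141.0
wrist 160 220 [0.325 0.35  0.378 0.409 0.427] 142.0
wrist 163 46 [0.33  0.348 0.361 0.403 0.418] 143.0
side 151 6 [0.397 0.412 0.421 0.424 0.426] 158.0
side 157 5 [0.407 0.416 0.419 0.421 0.423] 155.0
side 160 11 [0.348 0.4   0.414 0.418 0.422] 156.0
side 163 35 [0.326 0.344 0.363 0.394 0.417] 150.0
side 166 6 [0.329 0.352 0.405 0.418 0.42 ] 155.0
scene 145 5 [0.336 0.375 0.391 0.409 0.413] 145.0
scene 148 14 [0.363 0.402 0.417 0.427 0.442] 149.0
scene 151 9 [0.415 0.42  0.426 0.458 0.522] 151.0
```

>>> step_arm:
  plan:
    - [-1,0,0.026,-0.04,0,0,0]
    - [-1,0,0.026,-0.04,0,0,0]
    - [-1,0,0,0,0,0,0]
    - [-1,0,0,0,0,0,0]
    - [-1,0,0,0,0,0,0]
    - [-1,0,0,0,0,0,0]

```text
t: 15.08
ee_pos: [578.1, -8.9, 203.5]
orientation: [-2.36, -2.069, 0.005]
ft_force: [-8.8, 1.2, -3.4]
width: 11.0
grasp_force: 30.0
```

```bash
python3 rid.py
```

```text
t 15.075 tcp [578.1  -8.9 203.5] lid by tool 0.3710104072029483 F [-8.8  1.2 -3.4]
scene red 30 ang [0.372 0.425 0.468] mid 0.406 r [147. 151. 159.] y [141. 150. 157.]
scene yel 41 ang [0.358 0.374 0.416] mid 0.396 r [126. 147. 167.] y [126. 130. 133.]
side red 66 ang [0.323 0.398 0.428] mid 0.37 r [152. 164. 166.] y [143. 153. 159.]
side yel 36 ang [0.347 0.369 0.377] mid 0.362 r [130. 163. 172.] y [126. 130. 134.]
wrist red 503 ang [0.328 0.41  0.431] mid 0.329 r [150. 161. 163.] y [139. 142. 148.]
wrist yel 839 ang [0.363 0.374 0.383] mid 0.392 r [127. 150. 169.] y [127. 130. 134.]
```

```bash
python3 -c "
from workcell import *
print(ctrl.close_job())"
```

```text
the job is handed in; nothing more can be done
None
```

The job is handed in: the starter is home and locked, and the lid is held still by its handle at about 0.37 rad, which matches my camera estimate of the rider (about 0.365–0.375 rad); the hand-in returned no verdict.

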